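Square a book on the flatbed and scan it

TASK

Push the red book across the scanner's glass until it lies flush against both white edge stops, in the corner with the green mark, then press the green button to scan it. Slide the book flat on the glass without ever lifting it, do not press the button before the book is in place, let the button come back up, and leave the loupe, mug, pen pot and white dog figurine where they are.

Things in the scene. Friction and masses are not known exactly. Their poses are not given: they have to be found in the camera images.
- scanner: Fixed grey flatbed scanner, lid off, yaw up to 0.25 rad. Origin on the table under the glass centre; x away from the robot, y left. Housing x -150..150, y -275..175 mm; dark glass and housing top are one flat level, 45 mm up. White stops rise 9 mm above it: far stop with face at x=110 mm, left stop with face at y=150 mm. Black control strip on the right, y -270..-185 mm.
- corner (a point): Point on the glass, 45 mm above the table, where the inner faces of the far stop and the left stop meet (x=110, y=150 mm in the scanner's frame); a small green square on the stops marks this far left corner. The book's far left corner belongs here. Axes as the scanner's.
- book: Loose red hardback flat on the glass, 140 (x) by 200 (y) by 30 mm thick, 0.3 to 0.6 kg, friction about 0.6, spine on its +y side. Origin at the centre of its underside. Starts about 3 to 9 cm short of the far stop, 4 to 12 cm short of the left one, turned up to 0.3 rad. In place its axes lie along the scanner's and its origin is at x=40, y=50, z=45 mm in the scanner's frame.
- scan_button (a joint): Travel of the green button in m: 0 is up, 0.006 is fully pressed; it springs back by itself. Takes about 1.2 N to start and 4 N to reach the bottom; the scan starts at 0.004.
- scan_button_top (a point): Centre of the top face of the round green button, 30 mm across, 22 mm above the scanner's top, on the control strip (x = -85 mm, y = -235 mm in the scanner's frame). It stands 10 mm above its round grey housing, 46 mm across, and is pressed straight down.
- loupe: Dark steel magnifier, 36 mm across and 40 mm tall, standing loose on the control strip near its far end. Origin at the centre of its underside. Leave it alone.
- mug: Blue mug, 80 mm across, 92 mm tall, handle to its +y, loose on the desk beside the scanner. Origin at the centre of its underside. Leave it alone.
- pen_pot: Dark steel pot, 72 mm across, 100 mm tall, pens reaching to 165 mm, loose on the desk beside the scanner. Origin at the centre of its underside. Leave it alone.
- figurine: White ceramic dog on a dark round foot 56 mm across, 80 mm tall, loose on the desk beside the scanner. Origin at the centre of its underside. Leave it alone.

How it is judged:
By the outcome, as a careful person would: the job done as asked, in the order asked, and still so for the second after the job is handed in, with the robot touching nothing.
It also fails if it takes over 72 s, if anything falls off the work surface, if the arm or the gripper's body presses on something with over 40 N, if the wrist force passes 120 N, or if a joint passes its speed limit or range.

ROBOT

A 7-joint arm with a two-finger parallel gripper is mounted at the origin on the work surface. World frame = base frame: x ahead of the robot, y to its left, z up, the work surface at z = 0. Lengths are in mm, angles in rad, forces in N, time in s.
With the tool pointing down it reaches from about 400 to 750 mm from the base axis. Payload 19.5 kg.
Tool frame: the origin (TCP) lies between the finger pads; the fingertips stand ahead of it and the grasp point (between the pads) lies 11 mm behind it (tcp_to_tips is the z of the fingertips in the tool frame, in mm); z points along the fingers, y is the line along which they close (so a half turn about z gives the same grasp; the last joint's range is limited). The gripper opens to 85 mm and grips with 20 to 120 N. Pads are 22 mm wide; open, the fingers measure 114 mm over their backs; the gripper's body (76 mm by 85 mm) begins 54 mm behind the grasp point. The pads swing forward as they close: fully open they stand 13 mm farther back than shut.
Start: joints at [1.28, 0.707, -0.028, 1.485, 0.022, 0.951, -0.075], TCP at [141.583, -557.27, 239.268] pointing down, gripper open.
Joint ranges: [-2.71, 2.71], [-0.32, 2.16], [-1.57, 1.52], [0, 2.45], [-1.46, 4.6], [0, 2.02], [-2.83, 2.83]. Speed limits (rad/s): [1.89, 1.89, 2.57, 2.57, 3.01, 3.01, 3.01].

INTERFACE

Orientations are given as a unit quaternion [x, y, z, w].
In Python, from cell import * gives the robot as it stands. The module is installed in compiled form; this text tells all that it offers.
- The arm moves only by the tool move_arm, never from a script. Its argument "increments" is a list that holds one entry, the list of rows, each a list of 7 numbers: the shift along the tool's x, y, z in cm, then the turn, a rotation vector about the tool's x, y, z in rad, then the closure in counts, from 0 (fully open) to 255 (shut). A call has 1 to 8 rows; each row shifts and turns the commanded pose from where the row before left it, along the tool's axes as they then stand; what a row does not reach is not made up. A row lasts 1/10 s, in which the tool goes at most 50 mm and 8.59 degrees, less where a joint would pass 70% of its speed; a pose out of reach is approached as far as the arm can. A call with a gripper value outside its range is refused whole. The fingers move at their own pace and stop on an object; "squeeze" is the grip in N (left out, the last holds). Time passes only in rows, so rows that do not move let the fingers close. It gives the time, the measured TCP pose, the force, the opening and the grip force at its end, in the units of the state.
- state(): the state, without advancing time (a new reading comes with each control period).
- grab_frame(name): name is "side" or "top"; returns the picture (384x512x3 uint8, blue, green, red); there is no depth.
- calibration(name): a dict with "intrinsics" (3x3 intrinsics, pixels), "dist_coeffs" ([k1, k2, p1, p2, k3] as OpenCV has them; the pictures are not rectified), "extrinsics" (4x4, takes a point from camera to world coordinates). Camera axes: x right, y up, looking along -z (the intrinsics and any distortion apply to the point x, -y, -z); pixel columns grow to the right and rows downward; lengths in mm; the calibration is good to about 2 mm. A picture is of the moment at which its call begins. calibration takes no time and is no camera call.
- job_done(): hands the job in; it is judged then, once.
The state is a dict: "time_s": time; "qpos": joint angles; "qvel": joint speeds; "joint_efforts": joint torques, N m; "position": TCP position; "eef_rot": TCP orientation; "wrist_force": force on the tool from outside, world axes, zero at the start; "wrist_torque": the same for the moment, N m; "grip_width": finger opening in mm; "grasp_force": force on a finger pad.
Only numpy, scipy, OpenCV 4.12 (cv2) and the standard library are available. Lean on these libraries where they do the work, as an engineer would, in place of code of your own. Each camera call takes 0.05 s, during which the arm holds its last target. There are 200 camera calls.

## Working session

There is one attempt and no reset: what is moved stays moved. The work goes in short steps, Python scripts to look and compute and a tool call to move; the robot and the scene stay as the last step left them, time stands still between calls to the robot, and variables do not carry over. Pictures are saved under pics/ and viewed, at most 10 in all, crops included, and the job is handed in when it is done.

Besides the shell and the picture viewer there is one more tool, called after "Request:" as a command line: name --argument value ..., lists and objects as JSON in quotes. move_arm: Moves the arm, as the interface text tells. Its arguments: {"type":"object","properties":{"increments":{"type":"array"},"squeeze":{"type":"number"}},"required":["increments"]}

```bash
mkdir -p pics
python3 - <<'E'
from cell import *
import cv2
for n in("top","side"):
    cv2.imwrite(f"pics/{n}0.png",grab_frame(n)); c=calibration(n); print(n,c["intrinsics"],c["dist_coeffs"],c["extrinsics"])
print(state())
E
```

```text
top [[374.28755602   0.         253.82873773]
 [  0.         374.28755602 187.83986592]
 [  0.           0.           1.        ]] [-0.0392194  0.         0.         0.         0.       ] [[-2.89715925e-02  9.79321940e-01 -2.00222839e-01  3.62529058e+02]
 [-9.99558820e-01 -2.96950055e-02 -6.10118059e-04 -4.41044114e+01]
 [-6.54312031e-03  2.00116828e-01  9.79750194e-01  1.07876827e+03]
 [ 0.00000000e+00  0.00000000e+00  0.00000000e+00  1.00000000e+00]]
side [[383.80672231   0.         256.53238949]
 [  0.         383.80672231 197.89453423]
 [  0.           0.           1.        ]] [-0.10124481  0.          0.          0.          0.        ] [[-8.89394120e-01  3.02725461e-01 -3.42542545e-01  1.90528044e+02]
 [-4.56661835e-01 -5.54044740e-01  6.96056315e-01  7.47473337e+02]
 [ 2.09300736e-02  7.75494501e-01  6.31007299e-01  7.60876439e+02]
 [ 0.00000000e+00  0.00000000e+00  0.00000000e+00  1.00000000e+00]]
{'time_s': 0.1, 'qpos': array([ 1.28030387,  0.70699766, -0.02760798,  1.4849561 ,  0.02201391,
        0.95085681, -0.07551408]), 'qvel': array([-0.00106441, -0.00067758,  0.00069995,  0.00067888,  0.00010338,
       -0.00081366, -0.00140242]), 'joint_efforts': array([ 5.34123072e-03, -8.84297132e+01,  1.23845357e+00, -2.36454087e+01,
        1.72413600e-02,  5.02401759e-03, -3.66256154e-05]), 'position': array([ 141.52515685, -557.08829408,  238.89812845]), 'eef_rot': array([ 9.92273496e-01,  1.24068931e-01, -7.79115186e-05, -4.50843445e-04]), 'wrist_force': array([ 0.55796542,  0.66597416, -0.1611091 ]), 'wrist_torque': array([ 0.01814089, -0.05278083, -0.01744509]), 'grasp_force': 0.0, 'grip_width': 85.56166731167723}
```

View pics/top0.png

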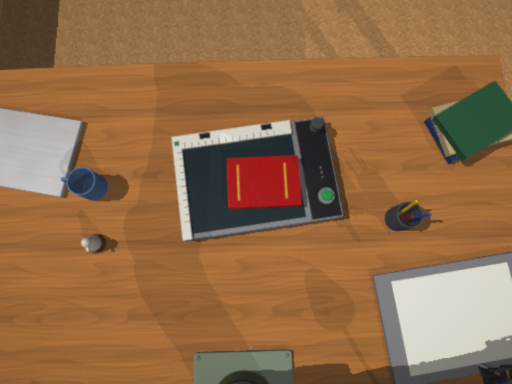

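View pics/side0.png

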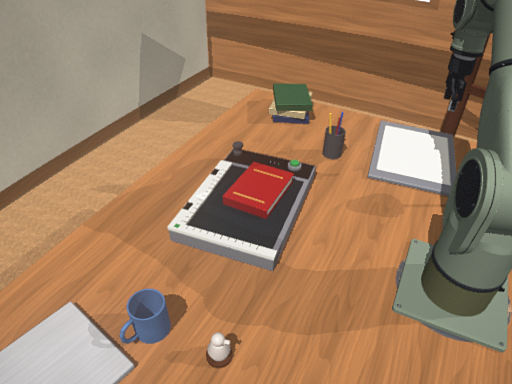

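The top view shows the scanner with its green corner mark at (178,143), the button at (326,195) and the loupe at (318,125). The book spans about (228..301, 155..209). The mug is at (88,184), the figurine at (93,243) and the pen pot at (404,216). The side view shows the same layout, with the arm well clear at the right.

```bash
cat > h.py <<'E'
import cv2, numpy as np
from cell import *
def ray(n,px):
    c=calibration(n); K=np.array(c["intrinsics"]);E=np.array(c["extrinsics"])
    u=cv2.undistortPoints(np.float64(px).reshape(-1,1,2),K,np.array(c["dist_coeffs"]))[:,0]
    d=np.c_[u[:,0],-u[:,1],-np.ones(len(u))]@E[:3,:3].T
    return E[:3,3],d
def onz(n,px,z):
    o,d=ray(n,px); return (o+d*((z-o[2])/d[:,2])[:,None])[:,:2]
def cnt(m): return max(cv2.findContours(m.astype(np.uint8),cv2.RETR_EXTERNAL,cv2.CHAIN_APPROX_NONE)[0],key=cv2.contourArea)
def cen(m):
    M=cv2.moments(cnt(m)); return [M["m10"]/M["m00"],M["m01"]/M["m00"]]
def hsv(im): return cv2.split(cv2.cvtColor(im,cv2.COLOR_BGR2HSV))
def proj(n,P):
    c=calibration(n);E=np.linalg.inv(np.array(c["extrinsics"]))
    q=(np.float64(P).reshape(-1,3)@E[:3,:3].T+E[:3,3])*[1,-1,-1]
    return cv2.projectPoints(q,np.zeros(3),np.zeros(3),np.array(c["intrinsics"]),np.array(c["dist_coeffs"]))[0][:,0]
E
python3 - <<'E'
from h import *
im=cv2.imread("pics/top0.png"); H,S,V=hsv(im)
g=(H>45)&(H<80)&(S>110)&(V>60)
b=g.copy(); b[:,:300]=0; b[:,345:]=0
k=g.copy(); k[:,200:]=0
bt=onz("top",[cen(b)],67)[0]; print("button",cen(b),bt)
print("mark px",cen(k),onz("top",[cen(k)],54)[0])
r=((H<6)|(H>174))&(S>170)&(V>70); r[:,:200]=0;r[:,330:]=0
r=cv2.morphologyEx(r.astype(np.uint8),cv2.MORPH_CLOSE,np.ones((7,7)))
q=cv2.boxPoints(cv2.minAreaRect(cnt(r))); print("book px",q); 
for z in(75,45): print(z,onz("top",q,z).round(1).tolist())
# white stops
w=(S<50)&(V>140); w[:,:165]=0;w[:,300:]=0;w[:115]=0;w[245:]=0
# inner boundaries: per row last white from left ; per column last white from top
L=[(x,y) for y in range(170,232) for x in [np.where(w[y,165:215])[0].max()+165+.5]]
F=[(x,np.where(w[115:175,x])[0].max()+115+.5) for x in range(205,288)]
def fit(p):
    p=np.float32(onz("top",p,45)); vx,vy,x,y=cv2.fitLine(p,cv2.DIST_HUBER,0,.01,.01).ravel(); 
    res=np.abs((p-[x,y])@[-vy,vx]); print("line",vx,vy,x,y,"res",np.median(res),res.max()); return np.array([x,y]),np.array([vx,vy])
a,u=fit(L);c,v=fit(F)
t=np.linalg.solve(np.c_[u,-v],c-a); C=a+t[0]*u; print("corner",C,"yaw L",np.arctan(u[1]/u[0]),"F",np.arctan(-v[0]/v[1]))
d=bt-C;print("corner->button len",np.hypot(*d),"expect",np.hypot(195,385),"yaw",np.arctan2(*d[::-1])-np.arctan2(-385,-195))
o=im[110:245,165:350]; cv2.imwrite("pics/c1.png",cv2.resize(o,None,fx=4,fy=4,interpolation=cv2.INTER_NEAREST))
for n,s in (("loupe",0),): pass
E
```

```text
button [326.65441176470586, 194.55882352941177] [ 544.37874978 -243.07692495]
mark px [176.0, 143.0] [710.27303864 176.41069781]
book px [[225.96353 157.57007]
 [299.26254 154.69559]
 [301.26486 205.7543 ]
 [227.96585 208.62878]]
75 [[656.0, 31.6], [658.1, -172.8], [514.2, -170.6], [512.3, 28.2]]
45 [[664.8, 33.9], [666.9, -176.7], [518.8, -174.3], [516.8, 30.4]]
line 0.9928709 0.11919448 543.0415 144.46375 res 0.6735779 1.5069817
line 0.122074015 -0.992521 717.62573 -24.997787 res 0.7676605 2.691915
corner [694.54596 162.6519 ] yaw L 0.11947854 F 0.12237926
corner->button len 432.6269423783253 expect 431.5669125408017 yaw 0.11434592331986493
```

View pics/c1.png

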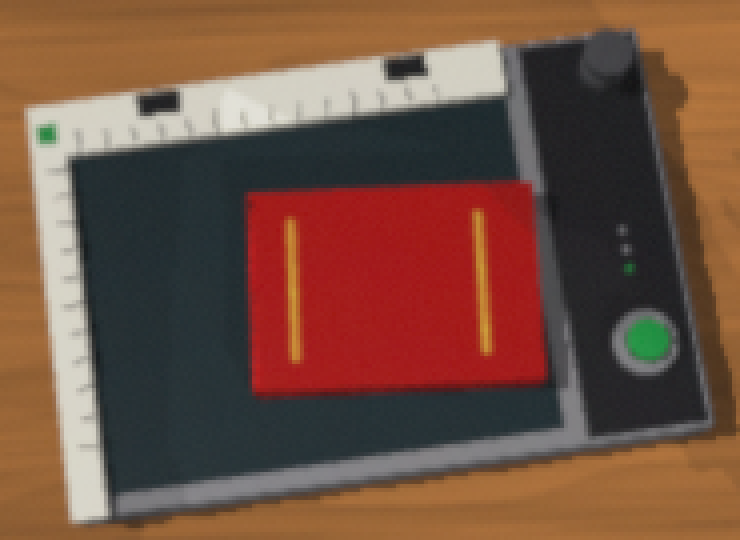

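The crop confirms the stop edges: scanner yaw is about 0.118, with the inner corner near crop pixel (70,157). The loupe is at crop (608,55) and the button at (648,340). The book is turned about -0.1 rad relative to the scanner.

```bash
cat >> h.py <<'E'
YAW=.118; C=np.array([694.5,162.7]); X=np.array([np.cos(YAW),np.sin(YAW)]); Y=np.array([-X[1],X[0]])
def toS(p): d=np.atleast_2d(p)-C; return np.c_[d@X+110,d@Y+150]
def toW(x,y): return C+(x-110)*X+(y-150)*Y
from scipy.spatial.transform import Rotation as R
def go(x,y,z):
    """tool-axes shift in cm to scanner-frame x,y (mm), tcp height z"""
    s=state(); r=R.from_quat(s["eef_rot"]); p=np.r_[toW(x,y),z]
    t=r.as_matrix()[:,0]; print("now S",toS(s["position"][:2])[0].round(1),"z",s["position"][2].round(1),"toolx yaw rel scanner",round(np.arctan2(t[1],t[0])-YAW,4),"F",s["wrist_force"].round(1))
    print("shift cm",(r.inv().apply(p-s["position"])/10).round(2),"world target",p.round(0))
def book(im):
    """top-view book: far and right edges on z=75 plane -> yaw, corner in scanner frame"""
    H,S,V=hsv(im); r=((H<6)|(H>174))&(S>170)&(V>60); r[:,:165]=0;r[:,330:]=0;r[:110]=0;r[245:]=0
    r=cv2.morphologyEx(r.astype(np.uint8),cv2.MORPH_CLOSE,np.ones((7,7)))
    return r
E
python3 - <<'E'
from h import *
import cell
print([ (k,getattr(cell,k)) for k in dir(cell) if "tip" in k.lower()])
im=cv2.imread("pics/top0.png")
r=book(im); F=[];Rr=[];N=[];L=[]
for x in range(235,294): y=np.where(r[:,x])[0]; F.append((x,y.min()-.5));N.append((x,y.max()+.5))
for y in range(165,200): x=np.where(r[y])[0]; Rr.append((x.max()+.5,y));L.append((x.min()-.5,y))
for n,p,z in(("far",F,75),("right",Rr,75),("near",N,45),("left",L,45)):
    s=np.float32(toS(onz("top",p,z))); l=cv2.fitLine(s,cv2.DIST_HUBER,0,.01,.01).ravel(); print(n,l.round(3), s.min(0).round(0),s.max(0).round(0))
print("button S",toS([544.4,-243.1]))
print("loupe base S",toS(onz("top",[[316,128]],45)), toS(onz("top",[[318,123]],85)))
for n,p,z in(("mug",[88,184],50),("pot",[404,216],60),("fig",[93,243],40)): print(n,onz("top",[p],z),toS(onz("top",[p],z)))
go(-90,-70,239)
E
```

```text
[('tcp_to_tips', 8.0)]
far [  0.104   0.995  44.83  -77.402] [  35. -162.] [53. -1.]
right [ 9.97000e-01 -8.20000e-02 -4.14350e+01 -1.65815e+02] [ -90. -171.] [   6. -161.]
near [  0.108   0.994 -92.02  -51.048] [-103. -141.] [-85.  20.]
left [ 0.996 -0.094 -8.894 32.473] [-55.  27.] [43. 37.]
button S [[ -86.82956939 -235.30737161]]
loupe base S [[ 115.30600229 -245.98635907]] [[ 115.20994832 -245.36754244]]
mug [[598.18702835 427.29534279]] [[ 45.50662602 424.09394128]]
pot [[ 479.31065801 -453.48755138]] [[-176.23444386 -436.56917285]]
fig [[431.92601948 407.96178792]] [[-121.87428506  424.46813256]]
now S [-523.9 -499.7] z 238.9 toolx yaw rel scanner 0.1308 F [ 0.6  0.7 -0.2]
shift cm [ 4.862e+01 -3.694e+01  2.000e-02] world target [522. -79. 239.]
```

Request:
move_arm --increments '[[[0, 0, 0, 0, 0, 0.131, 0], [3.2, -3.5, 0, 0, 0, 0, 0], [3.2, -3.5, 0, 0, 0, 0, 0], [3.2, -3.5, 0, 0, 0, 0, 0], [3.2, -3.5, 0, 0, 0, 0, 0], [3.2, -3.5, 0, 0, 0, 0, 0], [3.2, -3.5, 0, 0, 0, 0, 0], [3.2, -3.5, 0, 0, 0, 0, 0]]]'

```text
time_s: 0.9
position: [336.0, -286.0, 239.3]
eef_rot: [0.998, 0.059, -0.0, -0.0]
wrist_force: [1.0, -0.7, 0.8]
grip_width: 85.5
grasp_force: 0.0
```

```bash
python3 -c "
from h import *
go(-135,-66,120)"
```

```text
now S [-298.8 -253.3] z 239.3 toolx yaw rel scanner -0.0004 F [ 1.  -0.7  0.8]
shift cm [ 16.38 -18.74  11.93] world target [477. -81. 120.]
```

Request:
move_arm --increments '[[[3.3, -3.7, 0, 0, 0, 0, 0], [3.3, -3.7, 0, 0, 0, 0, 0], [3.3, -3.8, 0, 0, 0, 0, 0], [3.2, -3.8, 0, 0, 0, 0, 0], [3.3, -3.7, 0, 0, 0, 0, 0], [0, 0, 4, 0, 0, 0, 0], [0, 0, 4, 0, 0, 0, 0], [0, 0, 4, 0, 0, 0, 0]]]'

```text
time_s: 1.7
position: [475.9, -82.5, 117.9]
eef_rot: [0.998, 0.059, 0.0, 0.0]
wrist_force: [1.3, -0.1, -0.1]
grip_width: 85.3
grasp_force: 0.0
```

Request:
move_arm --increments '[[[0, 0, 3, 0, 0, 0, 0], [0, 0, 2, 0, 0, 0, 0], [0, 0, 1, 0, 0, 0, 0], [0, 0, 0, 0, 0, 0, 0]]]'

```text
time_s: 2.1
position: [475.6, -82.9, 58.6]
eef_rot: [0.998, 0.059, -0.001, -0.0]
wrist_force: [0.8, 0.0, -0.3]
grip_width: 85.6
grasp_force: 0.0
```

```bash
python3 -c "
from h import *
go(-41,-66,58)
cv2.imwrite('pics/side1.png',grab_frame('side')[120:300,150:400].repeat(3,0).repeat(3,1))"
```

```text
now S [-136.3  -68.1] z 58.6 toolx yaw rel scanner -0.0002 F [ 0.8  0.  -0.3]
shift cm [ 9.53 -0.21  0.05] world target [570. -70.  58.]
```

View pics/side1.png

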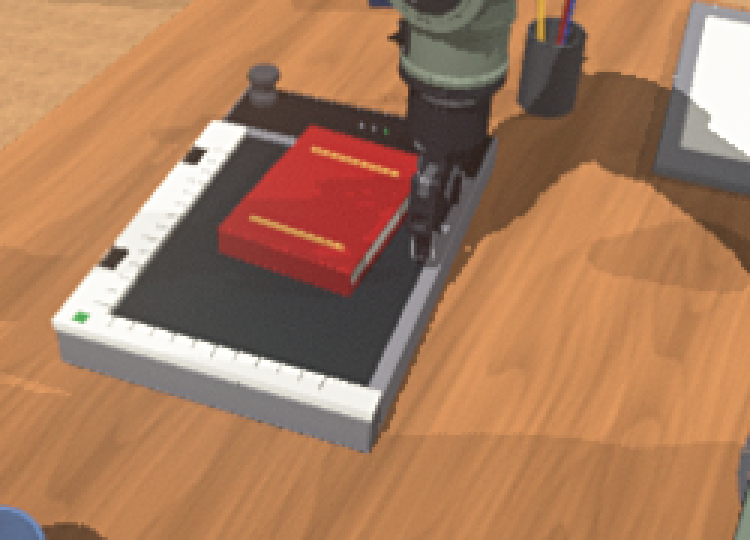

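The side view shows the open fingers at crop (425,240), standing low behind the book's near edge and clear of the button. I'll push +x now.

Request:
move_arm --increments '[[[1, 0, 0, 0, 0, 0, 0], [1, 0, 0, 0, 0, 0, 0], [1, 0, 0, 0, 0, 0, 0], [1, 0, 0, 0, 0, 0, 0], [1, 0, 0, 0, 0, 0, 0], [1, 0, 0, 0, 0, 0, 0], [1, 0, 0, 0, 0, 0, 0], [1, 0, 0, 0, 0, 0, 0]]]'

```text
time_s: 2.95
position: [555.9, -73.5, 60.7]
eef_rot: [0.998, 0.059, 0.0, 0.0]
wrist_force: [-1.3, -0.0, -0.7]
grip_width: 85.6
grasp_force: 0.8
```

Request:
move_arm --increments '[[[0.3, 0, 0, 0, 0, 0, 0], [0.2, 0, 0, 0, 0, 0, 0], [0.2, 0, 0, 0, 0, 0, 0], [0, 0, 0, 0, 0, 0, 0]]]'

```text
time_s: 3.35
position: [562.4, -72.8, 59.6]
eef_rot: [0.998, 0.059, 0.0, -0.0]
wrist_force: [-1.5, 1.4, 1.4]
grip_width: 85.3
grasp_force: 0.8
```

```bash
python3 -c "
from h import *
go(-41,-66,58)
cv2.imwrite('pics/top2.png',grab_frame('top')[100:250,150:350].repeat(4,0).repeat(4,1))"
```

```text
now S [-48.9 -68.3] z 59.6 toolx yaw rel scanner -0.0003 F [-1.5  1.4  1.4]
shift cm [ 0.79 -0.23  0.16] world target [570. -70.  58.]
```

View pics/top2.png

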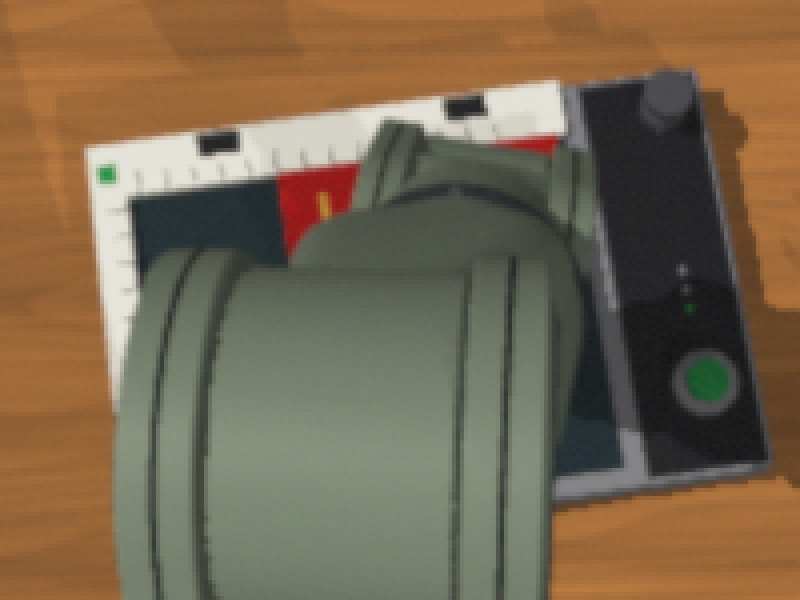

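The book's left part shows at crop (280–350,170–260), with its far edge almost at the far stop. I'll creep forward until the force rises.

Request:
move_arm --increments '[[[0.15, 0, 0, 0, 0, 0, 0], [0.15, 0, 0, 0, 0, 0, 0], [0.15, 0, 0, 0, 0, 0, 0], [0.15, 0, 0, 0, 0, 0, 0], [0, 0, 0, 0, 0, 0, 0]]]'

```text
time_s: 3.9
position: [568.6, -71.9, 59.3]
eef_rot: [0.998, 0.059, 0.0, -0.0]
wrist_force: [-0.6, -0.1, 1.5]
grip_width: 85.4
grasp_force: 0.7
```

Request:
move_arm --increments '[[[0.1, 0, 0, 0, 0, 0, 0], [0.1, 0, 0, 0, 0, 0, 0], [0, 0, 0, 0, 0, 0, 0]]]'

```text
time_s: 4.2
position: [568.8, -72.1, 59.2]
eef_rot: [0.998, 0.059, -0.002, -0.0]
wrist_force: [-13.0, -2.3, 8.5]
grip_width: 85.4
grasp_force: 6.7
```

Request:
move_arm --increments '[[[-1, 0, 0, 0, 0, 0, 0], [-1.5, 0, 0, 0, 0, 0, 0], [0, 0, -4, 0, 0, 0, 0], [0, 0, -4, 0, 0, -0.14, 0], [0, 0, 0, 0, 0, -0.14, 0], [0, 0, 0, 0, 0, -0.14, 0], [0, 0, 0, 0, 0, -0.14, 0], [0, 0, 0, 0, 0, -0.14, 0]]]'

```text
time_s: 5.0
position: [546.0, -74.6, 139.5]
eef_rot: [0.916, 0.4, 0.001, 0.0]
wrist_force: [-0.2, -0.6, -0.5]
grip_width: 85.4
grasp_force: 0.0
```

Request:
move_arm --increments '[[[0, 0, 0, 0, 0, -0.14, 0], [0, 0, 0, 0, 0, -0.14, 0], [0, 0, 0, 0, 0, -0.14, 0], [0, 0, 0, 0, 0, -0.14, 0], [0, 0, 0, 0, 0, -0.14, 0], [0, 0, 0, 0, 0, -0.14, 0], [0, 0, 0, 0, 0, -0.03, 0], [0, 0, 0, 0, 0, 0, 0]]]'

```text
time_s: 5.8
position: [545.6, -74.8, 139.3]
eef_rot: [0.666, 0.746, 0.0, -0.0]
wrist_force: [0.9, 0.2, 0.3]
grip_width: 85.8
grasp_force: 0.0
```

```bash
python3 -c "
from h import *
go(28,-202,135); print(state()['qpos'])"
```

```text
now S [-65.8 -68.3] z 139.3 toolx yaw rel scanner 1.5671 F [0.9 0.2 0.3]
shift cm [-13.34   9.43   0.43] world target [ 655. -197.  135.]
[ 0.25831801  0.82274935 -0.34559047  1.68753762  0.39469031  0.70051428
 -0.17579711]
```

Request:
move_arm --increments '[[[-3.3, 2.4, 0, 0, 0, -0.004, 0], [-3.4, 2.3, 0, 0, 0, 0, 0], [-3.3, 2.4, 0, 0, 0, 0, 0], [-3.3, 2.4, 0, 0, 0, 0, 0], [0, 0, 0, 0, 0, 0, 0]]]'

```text
time_s: 6.3
position: [657.7, -199.5, 138.6]
eef_rot: [0.666, 0.746, 0.0, 0.001]
wrist_force: [-1.3, 0.1, -1.1]
grip_width: 85.1
grasp_force: 0.0
```

```bash
python3 -c "
from h import *
go(28,-202,60)
im=grab_frame('top');cv2.imwrite('pics/top3r.png',im);cv2.imwrite('pics/top3.png',im[100:250,150:350].repeat(4,0).repeat(4,1))
b=book(im)
F=[(x,np.where(b[:,x])[0].min()-.5) for x in range(225,345) if b[:,x].any()];L=[(np.where(b[y])[0].min()-.5,y) for y in range(160,185)]
print(toS(onz('top',F[::8],75)).round(1).tolist()); print(toS(onz('top',L[::6],45)).round(1).tolist())"
```

```text
now S [  30.8 -205.3] z 138.6 toolx yaw rel scanner 1.5659 F [-1.3  0.1 -1.1]
shift cm [ 0.35 -0.3   7.86] world target [ 655. -197.   60.]
[[106.2, 20.5], [105.8, -2.2], [105.4, -24.9], [104.9, -47.6], [104.5, -70.3], [107.0, -93.5], [106.6, -116.3], [106.2, -139.1], [94.1, -159.9]]
[[60.5, 42.0], [42.5, 41.5], [24.6, 40.9], [6.8, 40.4], [-10.9, 39.9]]
```

View pics/top3.png

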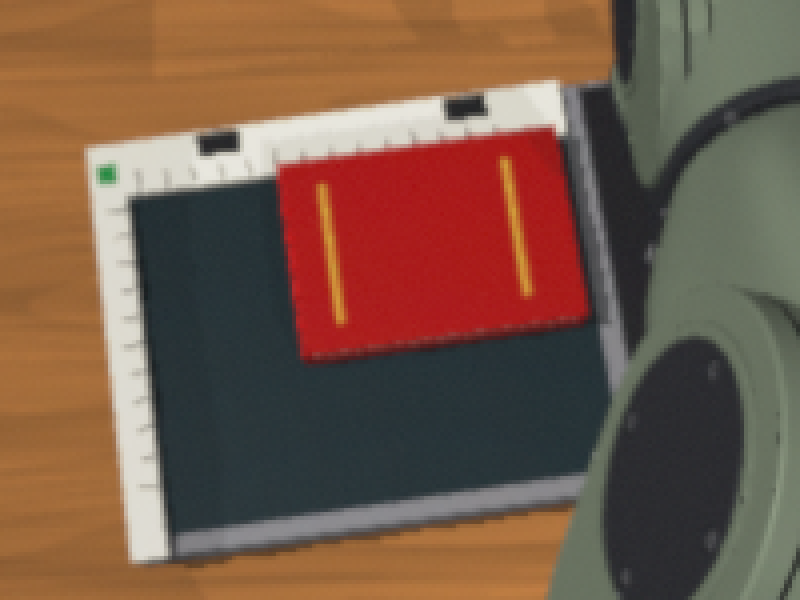

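The book is parallel to the scanner at the far stop, with its left edge at about y=41 and its right edge at about y=-159 in the scanner frame. The fingers are at y=-205, clear of the book and the loupe. I'll descend and push left.

Request:
move_arm --increments '[[[0, 0, 3, 0, 0, -0.005, 0], [0, 0, 3, 0, 0, 0, 0], [0, 0, 1.9, 0, 0, 0, 0], [1.5, 0, 0, 0, 0, 0, 0], [1.5, 0, 0, 0, 0, 0, 0], [1, 0, 0, 0, 0, 0, 0], [1, 0, 0, 0, 0, 0, 0], [1, 0, 0, 0, 0, 0, 0]]]'

```text
time_s: 7.15
position: [648.6, -135.4, 61.4]
eef_rot: [0.661, 0.75, 0.0, 0.001]
wrist_force: [0.6, -3.8, 3.4]
grip_width: 85.4
grasp_force: 2.0
```

```bash
python3 -c "
from h import *
go(30,-70,59)"
```

```text
now S [  29.3 -140.6] z 61.4 toolx yaw rel scanner 1.5784 F [ 0.6 -3.8  3.4]
shift cm [7.06 0.13 0.23] world target [641. -65.  59.]
```

Request:
move_arm --increments '[[[1, 0, 0, 0, 0, 0.006, 0], [1, 0, 0, 0, 0, 0, 0], [1, 0, 0, 0, 0, 0, 0], [1, 0, 0, 0, 0, 0, 0], [1, 0, 0, 0, 0, 0, 0], [1, 0, 0, 0, 0, 0, 0], [0.6, 0, 0, 0, 0, 0, 0], [0, 0, 0, 0, 0, 0, 0]]]'

```text
time_s: 7.95
position: [640.0, -68.8, 60.2]
eef_rot: [0.663, 0.749, 0.0, -0.001]
wrist_force: [-0.5, 0.1, 1.0]
grip_width: 85.2
grasp_force: 0.0
```

Request:
move_arm --increments '[[[0.2, 0, 0, 0, 0, 0, 0], [0.2, 0, 0, 0, 0, 0, 0], [0.2, 0, 0, 0, 0, 0, 0], [0, 0, 0, 0, 0, 0, 0]]]'

```text
time_s: 8.35
position: [639.4, -64.1, 60.2]
eef_rot: [0.663, 0.748, 0.0, -0.0]
wrist_force: [-0.8, 0.5, 0.2]
grip_width: 85.1
grasp_force: 0.0
```

```bash
python3 -c "
from h import *
go(30,-62,59)"
```

```text
now S [ 28.6 -68.7] z 60.2 toolx yaw rel scanner 1.5729 F [-0.8  0.5  0.2]
shift cm [0.67 0.14 0.12] world target [640. -57.  59.]
```

Request:
move_arm --increments '[[[0.2, 0, 0, 0, 0, 0, 0], [0.1, 0, 0, 0, 0, 0, 0], [0.1, 0, 0, 0, 0, 0, 0], [0, 0, 0, 0, 0, 0, 0]]]'

```text
time_s: 8.75
position: [639.0, -60.2, 60.3]
eef_rot: [0.663, 0.748, 0.0, -0.0]
wrist_force: [-0.4, -0.6, 0.8]
grip_width: 85.1
grasp_force: 0.0
```

Request:
move_arm --increments '[[[0.1, 0, 0, 0, 0, 0, 0], [0.1, 0, 0, 0, 0, 0, 0], [0, 0, 0, 0, 0, 0, 0]]]'

```text
time_s: 9.05
position: [638.8, -58.3, 60.3]
eef_rot: [0.663, 0.748, 0.0, -0.0]
wrist_force: [1.0, -0.5, -0.0]
grip_width: 85.1
grasp_force: 0.4
```

Request:
move_arm --increments '[[[0.1, 0, 0, 0, 0, 0, 0], [0.1, 0, 0, 0, 0, 0, 0], [0, 0, 0, 0, 0, 0, 0]]]'

```text
time_s: 9.35
position: [638.6, -58.2, 60.4]
eef_rot: [0.664, 0.748, -0.001, 0.001]
wrist_force: [1.7, -9.8, -0.5]
grip_width: 85.4
grasp_force: 5.1
```

Request:
move_arm --increments '[[[0.1, 0, 0, 0, 0, 0, 0], [0.1, 0, 0, 0, 0, 0, 0], [0, 0, 0, 0, 0, 0, 0]]]'

```text
time_s: 9.65
position: [638.6, -58.1, 60.5]
eef_rot: [0.664, 0.748, -0.002, 0.002]
wrist_force: [2.6, -20.0, 0.4]
grip_width: 85.3
grasp_force: 9.7
```

Request:
move_arm --increments '[[[-1, 0, 0, 0, 0, 0, 0], [-1.5, 0, 0, 0, 0, 0, 0], [0, 0, -4, 0, 0, 0, 0], [0, 0, -4, 0, 0, 0, 0], [-3.6, -2.9, 0, 0, 0, 0, 255], [-3.6, -2.9, 0, 0, 0, 0, 255], [-3.6, -2.9, 0, 0, 0, 0, 255], [-3.6, -2.9, 0, 0, 0, 0, 255]]]' --squeeze 20

```text
time_s: 10.45
position: [542.1, -238.1, 140.4]
eef_rot: [0.663, 0.748, 0.0, 0.0]
wrist_force: [0.2, -1.4, 0.7]
grip_width: 28.2
grasp_force: 0.0
```

```bash
python3 -c "
from h import *
go(-86,-235,90)
im=grab_frame('top');cv2.imwrite('pics/top4r.png',im);cv2.imwrite('pics/top4.png',im[100:250,150:350].repeat(4,0).repeat(4,1))
b=book(im)
F=[(x,np.where(b[:,x])[0].min()-.5) for x in range(190,262)];L=[(np.where(b[y])[0].min()-.5,y) for y in range(160,190)];N=[(x,np.where(b[:,x])[0].max()+.5) for x in range(195,262)];Rr=[(np.where(b[y])[0].max()+.5,y) for y in range(150,185)]
for n,p,z in(('far',F,75),('left',L,75),('near45',N,45),('right75',Rr,75)):
  s=np.float32(toS(onz('top',p,z)));print(n,cv2.fitLine(s,cv2.DIST_HUBER,0,.01,.01).ravel().round(3))"
```

```text
now S [ -88.5 -230.1] z 140.4 toolx yaw rel scanner 1.5726 F [ 0.2 -1.4  0.7]
shift cm [-0.49  0.25  5.04] world target [ 545. -243.   90.]Traceback (most recent call last):
  File "<string>", line 6, in <module>
    F=[(x,np.where(b[:,x])[0].min()-.5) for x in range(190,262)];L=[(np.where(b[y])[0].min()-.5,y) for y in range(160,190)];N=[(x,np.where(b[:,x])[0].max()+.5) for x in range(195,262)];Rr=[(np.where(b[y])[0].max()+.5,y) for y in range(150,185)]
          ~~~~~~~~~~~~~~~~~~~~~~~^^
    return umr_minimum(a, axis, None, out, keepdims, initial, where)
ValueError: zero-size array to reduction operation minimum which has no identity
```

View pics/top4.png

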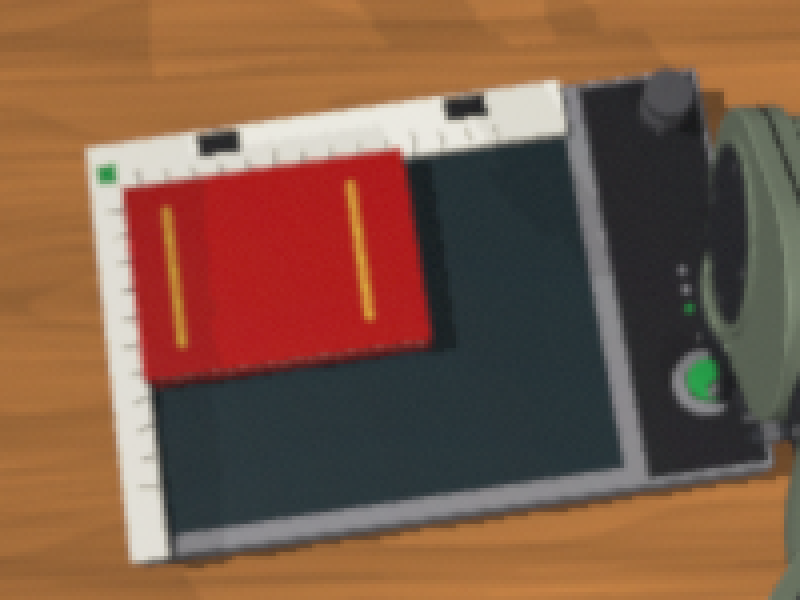

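The book sits in the far-left corner, its top overlapping both stops by parallax at crop (127,190). I'll check the edge lines before pressing.

```bash
python3 -c "
from h import *
im=cv2.imread('pics/top4r.png')
b=book(im)
F=[(x,np.where(b[:,x])[0].min()-.5) for x in range(185,249)];L=[(np.where(b[y])[0].min()-.5,y) for y in range(150,188)];N=[(x,np.where(b[:,x])[0].max()+.5) for x in range(192,254)];Rr=[(np.where(b[y])[0].max()+.5,y) for y in range(142,180)]
for n,p,z in(('far 110',F,75),('left 150',L,75),('near45 -30',N,45),('right75 -50',Rr,75)):
  s=np.float32(toS(onz('top',p,z)));l=cv2.fitLine(s,cv2.DIST_HUBER,0,.01,.01).ravel();print(n,l.round(3))"
```

```text
far 110 [ 2.00000e-03 -1.00000e+00  1.04958e+02  4.53060e+01]
left 150 [1.00000e+00 6.00000e-03 4.24110e+01 1.45238e+02]
near45 -30 [ 1.1000e-02  1.0000e+00 -2.8398e+01  4.4685e+01]
right75 -50 [ 1.0000e+00 -1.0000e-03  3.6310e+01 -5.1655e+01]
```

Everything agrees to within about 2 mm, but a firm re-seat along +x is cheap, so I'll nudge with closed fingers at the middle of the near edge.

Request:
move_arm --increments '[[[4.6, 0, 0, 0, 0, 0, 255], [4.6, 0, 0, 0, 0, 0, 255], [4.6, 0, 0, 0, 0, 0, 255], [4.6, 0, 0, 0, 0, 0, 255], [4.6, 0, 0, 0, 0, 0, 255], [4.6, 0.5, 0, 0, 0, 0, 255], [0, 0, 4, 0, 0, 0, 255], [0, 0, 3.7, 0, 0, 0, 255]]]'

```text
time_s: 11.3
position: [515.9, 39.7, 62.7]
eef_rot: [0.663, 0.749, 0.001, 0.0]
wrist_force: [0.5, -0.8, -0.8]
grip_width: -0.4
grasp_force: 0.0
```

Request:
move_arm --increments '[[[0, 1, 0, 0, 0, 0, 255], [0, 1, 0, 0, 0, 0, 255], [0, 0.5, 0, 0, 0, 0, 255], [0, 0.2, 0, 0, 0, 0, 255], [0, 0.2, 0, 0, 0, 0, 255], [0, 0, 0, 0, 0, 0, 255]]]'

```text
time_s: 11.9
position: [544.1, 41.9, 63.5]
eef_rot: [0.663, 0.748, 0.0, 0.0]
wrist_force: [0.2, 0.0, -0.5]
grip_width: -0.6
grasp_force: 0.0
```

```bash
python3 -c "
from h import *
go(-45,50,62)"
```

```text
now S [-53.5  47.7] z 63.5 toolx yaw rel scanner 1.5727 F [ 0.2  0.  -0.5]
shift cm [0.22 0.85 0.15] world target [552.  45.  62.]
```

Request:
move_arm --increments '[[[0, 0.2, 0, 0, 0, 0, 255], [0, 0.2, 0, 0, 0, 0, 255], [0, 0.2, 0, 0, 0, 0, 255], [0, 0.1, 0, 0, 0, 0, 255], [0, 0, 0, 0, 0, 0, 255]]]'

```text
time_s: 12.4
position: [551.1, 42.8, 63.3]
eef_rot: [0.663, 0.748, 0.0, -0.0]
wrist_force: [-0.3, -0.1, 1.0]
grip_width: 0.1
grasp_force: 0.0
```

Request:
move_arm --increments '[[[0, 0.1, 0, 0, 0, 0, 255], [0, 0.1, 0, 0, 0, 0, 255], [0, 0, 0, 0, 0, 0, 255]]]'

```text
time_s: 12.7
position: [552.3, 42.9, 63.2]
eef_rot: [0.663, 0.748, -0.001, -0.001]
wrist_force: [-5.8, 0.4, 4.2]
grip_width: 0.1
grasp_force: 3.0
```

Request:
move_arm --increments '[[[0, 0.1, 0, 0, 0, 0, 255], [0, 0.1, 0, 0, 0, 0, 255], [0, 0, 0, 0, 0, 0, 255]]]'

```text
time_s: 13.0
position: [552.6, 43.0, 63.2]
eef_rot: [0.663, 0.748, -0.002, -0.002]
wrist_force: [-18.7, -0.8, 13.6]
grip_width: -0.1
grasp_force: 9.6
```

Request:
move_arm --increments '[[[0, 0.1, 0, 0, 0, 0, 255], [0, 0, 0, 0, 0, 0, 255]]]'

```text
time_s: 13.2
position: [552.7, 43.0, 63.1]
eef_rot: [0.663, 0.748, -0.003, -0.002]
wrist_force: [-25.5, -0.0, 18.0]
grip_width: -0.0
grasp_force: 13.0
```

The force jumped with no motion, so the book is hard against the far stop. I'll retreat and go to the button.

Request:
move_arm --increments '[[[0, -1, 0, 0, 0, 0, 255], [0, -2, 0, 0, 0, 0, 255], [0, -1, -4, 0, 0, 0, 255], [0, 0, -4, 0, 0, 0, 255], [-4.7, 0, 0, 0, 0, 0, 255], [-4.7, 0, 0, 0, 0, 0, 255], [-4.7, 0, 0, 0, 0, 0, 255], [-4.7, 0, 0, 0, 0, 0, 255]]]'

```text
time_s: 14.0
position: [538.9, -150.1, 143.5]
eef_rot: [0.663, 0.748, 0.0, 0.0]
wrist_force: [1.9, 1.1, 0.0]
grip_width: 0.2
grasp_force: 0.0
```

Request:
move_arm --increments '[[[-4.7, 0, 0, 0, 0, 0, 255], [-4.7, 0, 0, 0, 0, 0, 255], [0, 0, 0, 0, 0, 0, 255]]]'

```text
time_s: 14.3
position: [549.0, -248.3, 142.7]
eef_rot: [0.666, 0.746, -0.001, 0.001]
wrist_force: [-0.4, 2.0, -0.1]
grip_width: 0.2
grasp_force: 0.0
```

```bash
python3 -c "
from h import *
go(-86,-235,80)
im=grab_frame('top');cv2.imwrite('pics/top5r.png',im)
b=book(im)
F=[(x,np.where(b[:,x])[0].min()-.5) for x in range(185,249)];L=[(np.where(b[y])[0].min()-.5,y) for y in range(150,188)];N=[(x,np.where(b[:,x])[0].max()+.5) for x in range(192,254)];Rr=[(np.where(b[y])[0].max()+.5,y) for y in range(142,180)]
for n,p,z in(('far 110',F,75),('left 150',L,75),('near45 -30',N,45),('right75 -50',Rr,75)):
  s=np.float32(toS(onz('top',p,z)));l=cv2.fitLine(s,cv2.DIST_HUBER,0,.01,.01).ravel();print(n,l.round(3))"
```

```text
now S [ -82.8 -241. ] z 142.7 toolx yaw rel scanner 1.5652 F [-0.4  2.  -0.1]
shift cm [ 0.61 -0.31  6.27] world target [ 545. -243.   80.]
far 110 [ 4.00000e-03 -1.00000e+00  1.05509e+02  4.44230e+01]
left 150 [1.00000e+00 5.00000e-03 4.91660e+01 1.45318e+02]
near45 -30 [  0.      1.    -26.701  45.795]
right75 -50 [ 1.0000e+00 -3.0000e-03  3.5969e+01 -5.1599e+01]
```

Request:
move_arm --increments '[[[0.6, -0.3, 0, 0, 0, 0.006, 255], [0, 0, 3, 0, 0, 0, 255], [0, 0, 2.5, 0, 0, 0, 255], [0, 0, 0.6, 0, 0, 0, 255], [0, 0, 0, 0, 0, 0, 255]]]'

```text
time_s: 14.85
position: [546.3, -234.5, 82.3]
eef_rot: [0.665, 0.747, -0.0, -0.001]
wrist_force: [-0.4, -0.6, 1.2]
grip_width: -0.2
grasp_force: 0.0
```

```bash
python3 -c "
from h import *
go(-86,-235,75)
cv2.imwrite('pics/side6.png',grab_frame('side')[120:220,220:350].repeat(5,0).repeat(5,1))"
```

```text
now S [ -84. -227.] z 82.3 toolx yaw rel scanner 1.5682 F [-0.4 -0.6  1.2]
shift cm [-0.8  -0.2   0.73] world target [ 545. -243.   75.]
```

View pics/side6.png

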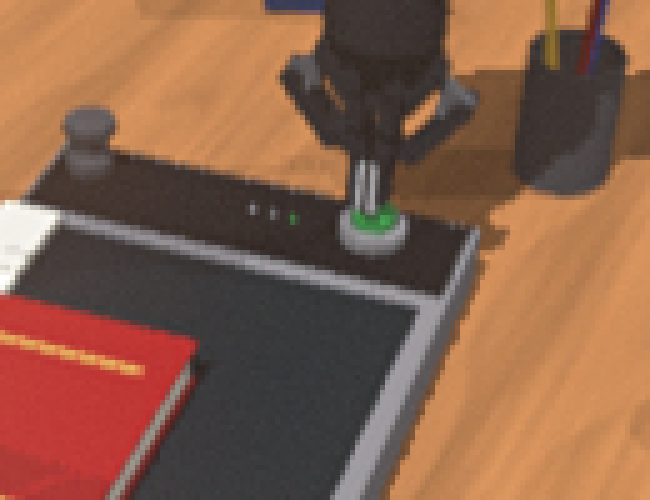

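The closed fingertips are just above the green button at crop (370,215). I'll shift 8 mm to centre them, then press slowly.

Request:
move_arm --increments '[[[-0.8, -0.2, 0, 0, 0, 0, 255], [0, 0, 0.4, 0, 0, 0, 255], [0, 0, 0.2, 0, 0, 0, 255], [0, 0, 0.2, 0, 0, 0, 255], [0, 0, 0, 0, 0, 0, 255]]]'

```text
time_s: 15.4
position: [545.2, -243.9, 74.2]
eef_rot: [0.666, 0.746, 0.0, -0.0]
wrist_force: [-1.0, -1.9, 1.6]
grip_width: -0.2
grasp_force: 0.7
```

Request:
move_arm --increments '[[[0, 0, 0.1, 0, 0, 0, 255], [0, 0, 0.1, 0, 0, 0, 255], [0, 0, 0, 0, 0, 0, 255]]]'

```text
time_s: 15.7
position: [545.3, -243.9, 72.3]
eef_rot: [0.666, 0.746, 0.0, -0.0]
wrist_force: [-1.2, -0.5, 2.0]
grip_width: 0.0
grasp_force: 1.2
```

```bash
python3 -c "
from h import *
go(-86,-235,69)"
```

```text
now S [ -86.1 -236.2] z 72.3 toolx yaw rel scanner 1.5668 F [-1.2 -0.5  2. ]
shift cm [0.12 0.01 0.33] world target [ 545. -243.   69.]
```

Request:
move_arm --increments '[[[0, 0, 0.1, 0, 0, 0, 255], [0, 0, 0.1, 0, 0, 0, 255], [0, 0, 0.1, 0, 0, 0, 255], [0, 0, 0, 0, 0, 0, 255]]]'

```text
time_s: 16.1
position: [545.3, -243.9, 69.2]
eef_rot: [0.666, 0.746, 0.0, -0.0]
wrist_force: [-1.2, 0.2, 4.4]
grip_width: -0.3
grasp_force: 1.9
```

Request:
move_arm --increments '[[[0, 0, 0.1, 0, 0, 0, 255], [0, 0, 0.1, 0, 0, 0, 255], [0, 0, 0, 0, 0, 0, 255]]]'

```text
time_s: 16.4
position: [545.4, -244.0, 68.6]
eef_rot: [0.666, 0.746, 0.0, 0.0]
wrist_force: [-7.2, 2.7, 28.4]
grip_width: 0.0
grasp_force: 14.0
```

The button bottomed at 28 N. I'll retract and check everything.

Request:
move_arm --increments '[[[0, 0, -0.5, 0, 0, 0, 255], [0, 0, -3, 0, 0, 0, 255], [0, 0, -4, 0, 0, 0, 255], [0, 0, -4, 0, 0, 0, 255], [-2, -3, -2, 0, 0, 0, 255], [-1, -4, 0, 0, 0, 0, 255], [-1, -4, 0, 0, 0, 0, 255], [0, 0, 0, 0, 0, 0, 255]]]'

```text
time_s: 17.2
position: [436.2, -298.8, 202.5]
eef_rot: [0.667, 0.745, -0.001, -0.001]
wrist_force: [1.2, 0.8, -0.1]
grip_width: 0.1
grasp_force: 0.0
```

```bash
python3 -c "
from h import *
print(state()['wrist_force'],state()['position'])
a=grab_frame('top');cv2.imwrite('pics/f.png',np.vstack([cv2.resize(a[90:260],(768,255)),cv2.resize(grab_frame('side')[120:384,:400],(400,264)).copy() if 0 else cv2.copyMakeBorder(grab_frame('side')[90:384],0,0,0,256,cv2.BORDER_CONSTANT)]))
b=book(a)
F=[(x,np.where(b[:,x])[0].min()-.5) for x in range(185,249)];L=[(np.where(b[y])[0].min()-.5,y) for y in range(150,188)]
for p in(F,L): print(cv2.fitLine(np.float32(toS(onz('top',p,75))),cv2.DIST_HUBER,0,.01,.01).ravel().round(3))"
```

```text
[ 1.22217505  0.76501472 -0.13421699] [ 436.1774048  -298.80211181  202.46167425]
[ 4.00000e-03 -1.00000e+00  1.05509e+02  4.44230e+01]
[1.00000e+00 4.00000e-03 4.30140e+01 1.45297e+02]
```

View pics/f.png

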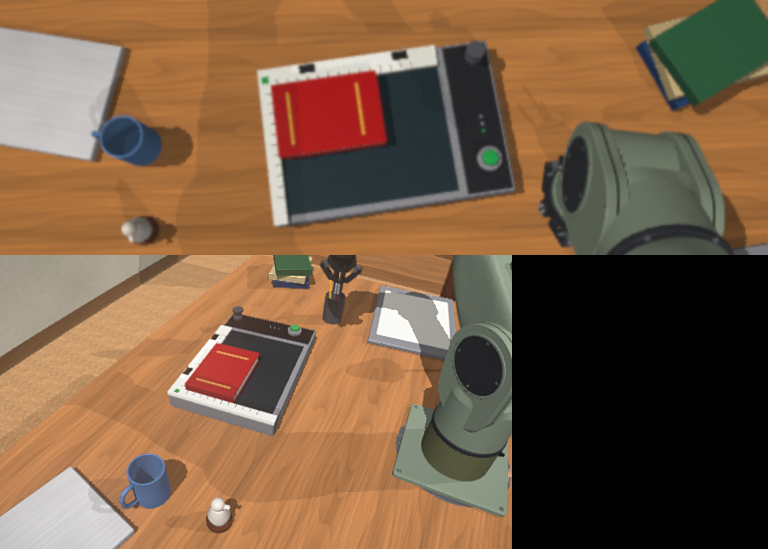

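The book is in the green-marked corner, with its top-left at about (272,85) in the top panel. The button is back up at (489,158), and the loupe, mug, pen pot and figurine haven't moved. The gripper is clear of the pen pot.

```bash
python3 -c "
from cell import *
print(job_done())"
```

```text
the job is handed in; nothing more can be done
None
```

The book is seated against both edge stops in the green-marked corner, the button was pressed once and came back up, and the job is handed in at about 17 s; no verdict came back.

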